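# Stand the washed tube-rack plate in the dryer

## Task

Press the red stop mushroom on the plate dryer fully down, then take the washed plate off the sloping easel and stand it on its long edge in the dryer's empty slot, lowered fully to the bottom rather than dropped. When it stands there, turn the mushroom clockwise as far as it goes so that it comes back up and the dryer can run, and leave the two plates that are already drying where they are.

Things in the scene. Friction and masses are not known exactly. Their poses are not given: they have to be found in the camera images.
- plate: Washed flat white tube-rack plate with round holes, 10 thick x 120 long x 85 high, 60-130 g. Origin at its centre; x = normal to its faces, y = along long edges, z = from lower to upper long edge. It starts on the easel 0.42 rad from upright, its top leaning to its -x side (towards the robot). The upper 49 mm of both faces is free: pinch it there across the thickness, fingers along the plate.
- easel: Fixed aluminium easel, 100 x 130, up to 80 high. Its sloping backboard (6 thick), on the robot's side of the plate, covers the lower 36 mm of the plate's back; a ledge carries the plate's lower edge. Origin on the desk under that edge, which is 45 above the desk; +x points away from the backboard, y along the plate.
- dryer: Fixed plate dryer: steel tray 240 (x) x 260 (y) x 20 high; white fan housing 220 x 90, top 100 above the desk, at its -y end (centre y = -85). Origin on the desk, mid-tray. Three slots along y, at x = -65, 0, +65, centred at y = +45: steel guide posts to z = 55 with a gap of 14, floor at z = 20, low end bars (12 high) 140 apart for the 120 plate.
- free_slot: The dryer's one empty slot (any of the three). Origin on its floor (20 above the desk) at the slot's centre; x = across the 14 gap, y = along the slot, z up. A dark rubber strip 10 x 116 marks its floor (look only). A seated plate has its centre 42.5 above this point and its long edge along this y.
- dry_a: A plate like the washed one that already stands in one of the other slots of the dryer, origin at its centre, same axes, upper edge 105 above the desk. Leave it.
- dry_b: The other plate that already stands in the dryer, same description. Leave it.
- stop_top (a point): Centre of the domed top of the red mushroom stop on the fan housing, 136 above the desk when up and 130 when pressed. The head is round, 40 diameter and 22 high, its lower rim 14 above the housing when up (8 when pressed); grip it by its rim from above.
- stop_press (a joint): How far the mushroom is pressed: 0 = up, 0.006 m = fully down. A light spring and a stiff thread: it takes about 3.5 N to push down, to a hard stop, and stays where it is left. It turns by itself 0.6 rad anticlockwise (seen from above) on its way down.
- stop_knob (a joint): Turn of the mushroom head, rad: 0 = up, 0.6 = pressed, positive anticlockwise from above, geared to the press. Turning the pressed head 0.6 rad clockwise, to its stop, screws it up by 6 mm (about 0.03 N m). Let the gripper rise with it.
Mind the look-alikes: they are no part of the job. What is shaped like the plate but yellow is not meant.

How it is judged:
On the way, in this order (a step that is already met when the one before it is completed fails the run):
1. the stop mushroom is pressed and stays down (value of joint stop_press above 0.005 m), for 0.2 s.
2. the plate stands on its long edge at the bottom of the empty slot, released, while the stop is still down (value of joint stop_press above 0.004 m and x of plate in the frame of free_slot between -0.007 and 0.007 m and y of plate in the frame of free_slot between -0.014 and 0.014 m and z of plate in the frame of free_slot below 0.0465 m and angle between the z axis of plate and the z axis of free_slot, either way round below 0.2 rad and angle between the x axis of plate and the x axis of free_slot, either way round below 0.2 rad and linear speed of plate below 0.05 m/s and contact force between plate and the fingers below 0.05 N), for 0.2 s.
3. the mushroom is turned back and is up (value of joint stop_press below 0.0015 m and value of joint stop_knob below 0.15 rad), for 0.2 s.
At the end, for the whole second after the job is handed in: Plate on its long edge at the bottom of the free slot (centre within 7 mm across, 14 mm along, 4 mm in height, 0.2 rad of upright and of the slot), released, at rest; mushroom up (within 1.5 mm, 0.15 rad); the other two plates within 12 mm of their start (all of step 3 and x of plate in the frame of free_slot between -0.007 and 0.007 m and y of plate in the frame of free_slot between -0.014 and 0.014 m and z of plate in the frame of free_slot below 0.0465 m and angle between the z axis of plate and the z axis of free_slot, either way round below 0.2 rad and angle between the x axis of plate and the x axis of free_slot, either way round below 0.2 rad and linear speed of plate below 0.05 m/s and contact force between plate and the fingers below 0.05 N and distance of each of dry_a, dry_b from where it was at the start of the episode below 0.012 m); the robot touches nothing.
It fails at once if the plate is dropped: it falls faster than 0.5 m/s (over about 13 mm) with no finger on it (linear speed of plate above 0.5 m/s and contact force between plate and the fingers below 0.05 N).
It fails at once if a plate that is already drying is shifted by more than 15 mm or tipped (distance of any of dry_a, dry_b from where it was at the start of the episode above 0.015 m or angle between any of dry_a, dry_b's own z axis and vertical above 0.25 rad).
It also fails if it takes over 61 s, if anything falls off the work surface, if the arm or the gripper's body presses on something with over 40 N, if the wrist force passes 120 N, or if a joint passes its speed limit or range.

## Robot

A 6-joint arm with a two-finger parallel gripper is mounted at the origin on the work surface. World frame = base frame: x ahead of the robot, y to its left, z up, the work surface at z = 0. Lengths are in m, angles in rad, forces in N, time in s.
With the tool pointing down it reaches from about 0.375 to 0.825 m from the base axis. Payload 5.5 kg.
Tool frame: the origin (TCP) lies at the very end of the fingers, on their centre line; the grasp point (between the pads) lies 19 mm behind it (ctrl.tcp_to_grasp is the distance from the TCP to the grasp point, in m); z points along the fingers, y is the line along which they close (so a half turn about z gives the same grasp; the last joint's range is limited). The gripper opens to 85 mm and grips with 20 to 120 N. Pads are 22 mm wide; open, the fingers measure 114 mm over their backs; the gripper's body (76 mm by 85 mm) begins 54 mm behind the grasp point. The pads swing forward as they close: fully open they stand 13 mm farther back than shut.
Start: joints at [1.126, 0.314, -0.047, 1.21, 0, 1.571], TCP at [0.258, 0.542, 0.231] pointing down, gripper open.
Joint ranges: [-2.67, 2.67], [-0.69, 1.73], [-1.03, 1.25], [-2.08, 2.16], [-1.42, 1.45], [-3.14, 3.14]. Speed limits (rad/s): [2.39, 2.39, 3.01, 3.14, 3.14, 3.14].

## Interface

Orientations are given as a unit quaternion [x, y, z, w].
In Python, from cell import ctrl, vision gives the robot as it stands.
- The arm moves only by the tool servo_tool, never from a script. Its argument "deltas" is one flat list of numbers, 6 for each row, row after row: the shift along the world's x, y, z in units of 0.05 m (1.0 is 0.05 m), then the turn, a rotation vector about the world's x, y, z in units of 360 degrees (1.0 is 360 degrees). A call has 1 to 10 rows; each row shifts and turns the commanded pose from where the row before left it; what a row does not reach is not made up. A row lasts 1/8 s, in which the tool goes at most 62.5 mm and 10.7 degrees, less where a joint would pass 70% of its speed; a pose out of reach is approached as far as the arm can. A call with a number of a shift or a turn outside -1 to 1 is refused whole. A call with a gripper value outside its range is refused whole. "jaw" is the closure, from 0 (fully open) to 1 (shut), set as the call begins (left out, the last holds). The fingers move at their own pace and stop on an object; "squeeze" is the grip in N (left out, the last holds). Time passes only in rows, so rows that do not move let the fingers close. It gives the time, the measured TCP pose, the force, the opening and the grip force at its end, in the units of the state.
- ctrl.observe(): the state, without advancing time (a new reading comes with each control period).
- vision.grab_frame(name): name is "scene" or "top" or "wrist"; returns a dict with "img" (400x640x3 uint8, blue, green, red), "z_map" (400x640 float32, m along the optical axis (not along the pixel's ray), 0 where there is no reading), "fovy" (degrees; the focal length in pixels is half the picture's height over the tangent of half this angle, whatever the lens; pixels are square), "cx", "cy" (the principal point, pixels), "cam_to_world" (4x4, takes a point from camera to world coordinates); the wrist camera has in their place "T_tool_cam" (4x4, takes a point from camera to tool coordinates, whose origin is the TCP and whose axes are the flange's). Camera axes: x right, y down, z forward; pixel columns grow to the right and rows downward; lengths in m; the calibration is good to about 2 mm. A picture is of the moment at which its call begins: read the wrist's pose just before it.
- ctrl.job_done(): hands the job in; it is judged then, once.
The state is a dict: "t": time; "joint_pos": joint angles; "qvel": joint speeds; "joint_torque": joint torques, N m; "position": TCP position; "ee_rot": TCP orientation; "contact_force": force on the tool from outside, world axes, zero at the start; "wrist_torque": the same for the moment, N m; "grip_width": finger opening in m; "grip_force": force on a finger pad.
Only numpy, scipy, OpenCV 4.12 (cv2) and the standard library are available. Lean on these libraries where they do the work, as an engineer would, in place of code of your own. Each camera call takes 0.05 s, during which the arm holds its last target. There are 200 camera calls.

## Working session

There is one attempt and no reset: what is moved stays moved. The work goes in short steps, Python scripts to look and compute and a tool call to move; the robot and the scene stay as the last step left them, time stands still between calls to the robot, and variables do not carry over. Pictures are saved under pics/ and viewed, at most 10 in all, crops included, and the job is handed in when it is done.

Besides the shell and the picture viewer there is one more tool, called after ">>>" by a JSON object that holds its "op" and its "data", one argument or row to a line. servo_tool: Moves the arm, as the interface text tells. Shifts and turns lie within -1 to 1; 1 stands for 0.05 m of shift or 360 degrees of turn. Its arguments: {"type":"object","properties":{"deltas":{"type":"array","items":{"type":"number","minimum":-1,"maximum":1}},"jaw":{"type":"number"},"squeeze":{"type":"number"}},"required":["deltas"]}

```bash
ls; mkdir -p pics
cat > h.py <<'E'
import numpy as np, cv2
from cell import ctrl, vision
from scipy.spatial.transform import Rotation as R
def grab(n):
    s=ctrl.observe(); f=vision.grab_frame(n)
    h=f["img"].shape[0]; f["f"]=h/2/np.tan(np.radians(f["fovy"])/2)
    if "cam_to_world" in f: T=np.array(f["cam_to_world"])
    else:
        W=np.eye(4); W[:3,:3]=R.from_quat(s["ee_rot"]).as_matrix(); W[:3,3]=s["position"]; T=W@np.array(f["T_tool_cam"])
    f["T"]=T; return f
def cloud(f):
    z=f["z_map"]; v,u=np.indices(z.shape)
    p=np.stack([(u-f["cx"])/f["f"]*z,(v-f["cy"])/f["f"]*z,z],-1)
    return p@f["T"][:3,:3].T+f["T"][:3,3]
def onplane(f,u,v,h):
    d=f["T"][:3,:3]@np.array([(u-f["cx"])/f["f"],(v-f["cy"])/f["f"],1]); o=f["T"][:3,3]
    return o+d*(h-o[2])/d[2]
E
python3 - <<'E'
from h import *
for n in ("scene","top"):
    f=grab(n); cv2.imwrite(f"pics/{n}0.png",f["img"]); print(n,f["f"],f["T"].round(3).tolist(),(f["z_map"]>0).mean())
    np.savez(f"{n}0.npz",**{k:np.array(x) for k,x in f.items()})
print(ctrl.observe())
E
```

```text
pics
scene 365.2884328760499 [[0.071, 0.87, -0.488, 0.867], [0.997, -0.062, 0.035, 0.034], [0.0, -0.489, -0.872, 0.836], [0.0, 0.0, 0.0, 1.0]] 0.99601171875
top 372.2460263909971 [[0.017, -0.983, 0.182, 0.293], [-1.0, -0.02, -0.02, 0.075], [0.023, -0.181, -0.983, 0.925], [0.0, 0.0, 0.0, 1.0]] 0.9961484375
{'t': 0.1, 'joint_pos': array([ 1.12601740e+00,  3.14137994e-01, -4.79598055e-02,  1.21023501e+00,
       -2.37603695e-06,  1.57078900e+00]), 'qvel': array([-0.00011529, -0.002311  ,  0.00220411,  0.0019087 , -0.00131925,
       -0.00048997]), 'joint_torque': array([ 1.10366331e-03, -5.40766811e+01,  3.40540695e+01,  1.12449954e-02,
        3.98306497e-05,  8.53127830e-06]), 'position': array([0.25792953, 0.54114862, 0.23053964]), 'ee_rot': array([ 2.20557226e-01,  9.75373733e-01, -7.49584559e-04, -1.68288217e-04]), 'contact_force': array([ 0.12279652, -0.13596894, -0.2150292 ]), 'wrist_torque': array([-0.01843759,  0.0259421 , -0.06117204]), 'grip_force': 0.0, 'grip_width': 0.0853037321013419}
```

View pics/scene0.png

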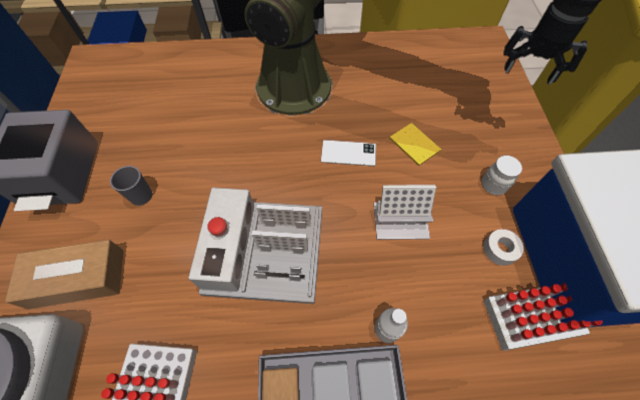

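View pics/top0.png

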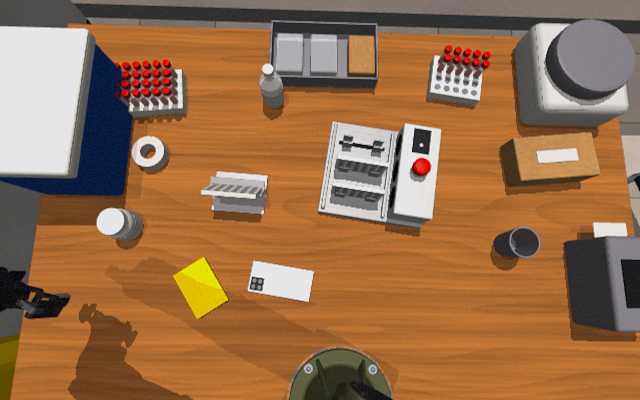

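Scene view: the white holed plate is on the easel at (408,205). The possible mix-ups are the yellow flat piece (415,143), the white card (348,152), and the two dried plates (283,215) and (280,242). The empty slot with the dark strip is at (280,273), the far one from the robot. The red mushroom is at (217,227), and the red tube caps at the right and bottom are not it. The top view agrees: plate (235,187), mushroom (421,167), empty slot (362,146).

```bash
cat > m.py <<'E'
from h import *
def box(name,P,m,im):
    pts=P[m]; 
    return pts
for n,rw,ro in (("scene",(370,175,445,245),(185,180,330,305)),("top",(195,165,275,220),(310,115,445,235))):
    f=dict(np.load(f"{n}0.npz")); P=cloud(f); im=f["img"]; hsv=cv2.cvtColor(im,cv2.COLOR_BGR2HSV)
    def roi(r):
        m=np.zeros(im.shape[:2],bool); m[r[1]:r[3],r[0]:r[2]]=1; return m
    D=roi(ro); W=roi(rw)
    red=D&(((hsv[...,0]<8)|(hsv[...,0]>172))&(hsv[...,1]>150)&(hsv[...,2]>80))
    pr=P[red]; print(n,"red n",red.sum(),"mean",pr.mean(0).round(4),"zmax",np.percentile(pr[:,2],[50,98]).round(4),"lo",np.percentile(pr,3,0).round(4),"hi",np.percentile(pr,97,0).round(4))
    # housing top
    h=D&(abs(P[...,2]-.1)<.006)&~red&(P[...,1]<np.median(pr[:,1])+.06)
    n_,lab,st,_=cv2.connectedComponentsWithStats(h.astype(np.uint8)); k=1+st[1:,4].argmax()
    q=P[lab==k]; r=cv2.minAreaRect((q[:,:2]*1000).astype(np.float32)); print("housing z",np.median(q[:,2]).round(4),r)
    # tray outline + floor of slots
    t=D&(P[...,2]>.012); n_,lab,st,_=cv2.connectedComponentsWithStats(t.astype(np.uint8)); k=1+st[1:,4].argmax()
    q=P[lab==k]; print("dryer all",cv2.minAreaRect((q[:,:2]*1000).astype(np.float32)))
    # plate+easel
    e=W&(P[...,2]>.085); q=P[e]; print("plate top pts",e.sum(),q.min(0).round(3),q.max(0).round(3))
    for lo,hi in ((.05,.06),(.06,.07),(.07,.08),(.08,.09),(.09,.1),(.1,.11),(.11,.12),(.12,.13)):
        q=P[W&(P[...,2]>lo)&(P[...,2]<hi)]
        if len(q)>5: print(lo,len(q),q[:,:2].min(0).round(3),q[:,:2].max(0).round(3),np.polyfit(q[:,1],q[:,0],1).round(3))
    x0,y0,x1,y1=ro
    cv2.imwrite(f"pics/{n}_c.png",cv2.resize(im[y0:y1,x0:x1],None,fx=4,fy=4,interpolation=cv2.INTER_CUBIC))
E
python3 m.py
python3 -c "
import cv2;a=cv2.imread('pics/top0.png')[110:235,190:450];cv2.imwrite('pics/topc.png',cv2.resize(a,None,fx=3,fy=3,interpolation=cv2.INTER_CUBIC))"
```

```text
scene red n 227 mean [ 0.5333 -0.1676  0.1378] zmax [0.135  0.1381] lo [ 0.5163 -0.1843  0.1307] hi [ 0.5468 -0.1533  0.1379]
housing z 0.1001 ((529.9056396484375, -170.0810546875), (90.02647399902344, 219.7903289794922), 81.8604965209961)
dryer all ((639.2955322265625, -92.54151916503906), (277.4505920410156, 441.1309814453125), 86.85839080810547)
plate top pts 948 [0.451 0.034 0.085] [0.867 0.316 0.836]
0.05 348 [0.472 0.188] [0.517 0.319] [0.075 0.481]
0.06 208 [0.472 0.191] [0.496 0.319] [0.083 0.467]
0.07 194 [0.466 0.19 ] [0.491 0.319] [0.089 0.461]
0.08 188 [0.468 0.195] [0.486 0.315] [0.068 0.462]
0.09 196 [0.463 0.196] [0.484 0.316] [0.064 0.459]
0.1 195 [0.464 0.196] [0.477 0.316] [0.06  0.456]
0.11 224 [0.451 0.196] [0.473 0.316] [0.065 0.449]
0.12 222 [0.451 0.198] [0.468 0.316] [0.064 0.444]
top red n 235 mean [ 0.5269 -0.1674  0.1343] zmax [0.135  0.1383] lo [ 0.5108 -0.1843  0.1287] hi [ 0.5443 -0.1512  0.138 ]
housing z 0.1002 ((527.1607055664062, -169.6573486328125), (91.31890869140625, 220.07286071777344), 81.81185150146484)
dryer all ((466.9942626953125, -75.93966674804688), (260.7899169921875, 387.6878662109375), 81.93171691894531)
plate top pts 497 [0.293 0.075 0.085] [0.481 0.317 0.925]
0.05 249 [0.478 0.189] [0.513 0.319] [0.072 0.484]
0.06 64 [0.469 0.191] [0.493 0.313] [0.114 0.457]
0.07 57 [0.463 0.192] [0.488 0.313] [0.133 0.447]
0.08 57 [0.463 0.196] [0.484 0.314] [0.068 0.461]
0.09 58 [0.459 0.197] [0.479 0.313] [0.078 0.453]
0.1 53 [0.461 0.197] [0.475 0.314] [0.074 0.45 ]
0.11 80 [0.45  0.197] [0.47  0.316] [0.066 0.447]
0.12 257 [0.449 0.198] [0.465 0.317] [0.059 0.442]
```

View pics/topc.png

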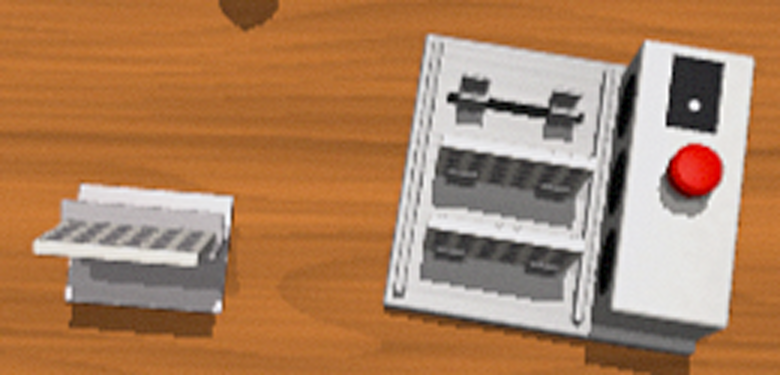

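Crop: the plate leans on its easel with its upper edge at crop (125,252). The dryer's upper slot is empty with a dark strip at crop (515,107). The red mushroom is at crop (694,170). Dry plates stand in the other two slots. Next I fix the strip and line fits, then move.

```bash
cat > m2.py <<'E'
from h import *
for n,ro,hc in (("scene",(185,180,330,305),(.5299,-.1701)),("top",(310,115,445,235),(.5272,-.1697))):
    f=dict(np.load(f"{n}0.npz")); P=cloud(f); im=f["img"]
    a=np.radians(81.84); ey=np.array([np.cos(a),np.sin(a)]); ex=np.array([ey[1],-ey[0]])
    O=np.array(hc)+.085*ey; L=(P[...,:2]-O); X=L@ex; Y=L@ey; Z=P[...,2]
    print(n,"O",O.round(4),"slot+65",(O+.065*ex+.045*ey).round(4))
    for c in (-.065,0): 
        m=(abs(X-c)<.015)&(abs(Y-.045)<.07)&(abs(Z-.105)<.004)
        q=np.c_[X[m],Y[m]]; print("dry",c,m.sum(),q.mean(0).round(4),np.ptp(q,0).round(3),np.polyfit(q[:,1],q[:,0],1).round(3))
    s=(abs(X-.065)<.02)&(abs(Y-.045)<.065)&(abs(Z-.02)<.006)&(im.max(-1)<70)
    v,u=np.where(s); q=np.array([onplane(f,*p,.02)[:2] for p in zip(u,v)])-O
    if len(q): print("strip",len(q),(q@ex).mean().round(4),(q@ey).mean().round(4),np.percentile(q@ey,[2,98]).round(4),np.percentile(q@ex,[2,98]).round(4))
    m=(abs(X-.065)<.03)&(abs(Y-.045)<.065)&(Z>.045)&(Z<.06); q=np.c_[X[m],Y[m]]
    print("posts",m.sum(),q.min(0).round(4),q.max(0).round(4),"Ysplit",[np.percentile(q[(q[:,1]<.045)==b],[2,50,98],axis=0).round(4).tolist() for b in (True,False)])
    # plate face plane
    c=np.array([.466,.2565]); m=(abs(P[...,0]-.47)<.03)&(abs(P[...,1]-.2565)<.065)&(Z>.085)&(Z<.118)
    q=P[m]; 
    A=np.c_[q[:,1]-.2565,q[:,2]-.1,np.ones(len(q))]; b=q[:,0]
    w=np.ones(len(q),bool)
    for _ in range(5): k=np.linalg.lstsq(A[w],b[w],rcond=None)[0]; w=abs(A@k-b)<.003
    print("face x=",k.round(4),w.sum(),"tilt",np.arctan(-k[1]).round(3))
    t=(abs(P[...,0]-.46)<.04)&(abs(P[...,1]-.2565)<.075)&(Z>.118)&(Z<.14); q=P[t]; print("top",q.min(0).round(4),q.max(0).round(4),q.mean(0).round(4))
E
python3 m2.py
```

```text
scene O [ 0.542 -0.086] slot+65 [ 0.6127 -0.0506]
dry -0.065 239 [-0.0646  0.0448] [0.012 0.119] [ 0.001 -0.065]
dry 0 268 [0.0002 0.0446] [0.011 0.119] [-0.002  0.   ]
strip 76 0.063 0.0503 [0.0163 0.1   ] [0.0601 0.0661]
posts 123 [ 0.053  -0.0053] [0.0761 0.0944] Ysplit [[[0.0547, -0.0044], [0.0576, 0.0076], [0.0757, 0.0176]], [[0.0533, 0.072], [0.0647, 0.0831], [0.0758, 0.0943]]]
face x= [ 0.0632 -0.442   0.4732] 636 tilt 0.416
top [0.4508 0.1975 0.118 ] [0.4682 0.3159 0.1266] [0.4605 0.2572 0.122 ]
top O [ 0.5393 -0.0856] slot+65 [ 0.61   -0.0502]
dry -0.065 243 [-0.0654  0.0459] [0.011 0.12 ] [-0.003 -0.065]
dry 0 238 [-0.0006  0.0452] [0.011 0.12 ] [-0.002 -0.   ]
strip 77 0.0663 0.0468 [-0.0103  0.1017] [0.0623 0.0703]
posts 103 [ 0.0532 -0.0033] [0.076  0.0944] Ysplit [[[0.0536, -0.0031], [0.0573, 0.0076], [0.0754, 0.0182]], [[0.0538, 0.0718], [0.0715, 0.0824], [0.0749, 0.0943]]]
face x= [ 0.0635 -0.4486  0.4715] 188 tilt 0.422
top [0.4491 0.1983 0.1185] [0.466  0.3172 0.1278] [0.4569 0.2575 0.1227]
```

>>> {"op": "servo_tool", "data": {
  "deltas": [0.5,-1,0,0,0,-0.0168,0.5,-1,0,0,0,-0.0168,0.5,-1,0,0,0,-0.0168,0.4,-1,0,0,0,-0.0168,0.4,-1,0,0,0,-0.0168,0.4,-1,0,0,0,-0.0168,0.4,-1,0,0,0,-0.0168,0.3,-1,0,0,0,-0.0168,0.3,-1,0,0,0,-0.0168,0.3,-1,0,0,0,-0.0168],
  "jaw": 1
}}

```text
t: 1.35
position: [0.4582, 0.0399, 0.2311]
ee_rot: [0.683, 0.73, -0.0, -0.0]
contact_force: [-0.1, -0.8, -0.5]
grip_width: -0.0002
grip_force: 0.0
```

>>> {"op": "servo_tool", "data": {
  "deltas": [0.29,-0.83,0,0,0,-0.0066,0.29,-0.83,0,0,0,-0.0066,0.29,-0.83,0,0,0,-0.0066,0.29,-0.83,0,0,0,-0.0066,0.28,-0.84,0,0,0,-0.0066,0,0,-0.5,0,0,0,0,0,0,0,0,0]
}}

```text
t: 2.22
position: [0.5284, -0.1663, 0.2041]
ee_rot: [0.754, 0.657, -0.001, -0.002]
contact_force: [0.3, 1.0, -0.3]
grip_width: 0.0005
grip_force: 0.0
```

Run:
```python
from h import *
s=ctrl.observe(); f=grab("wrist"); im=f["img"]; cv2.imwrite("pics/w1.png",im); np.savez("w1.npz",**{k:np.array(x) for k,x in f.items()})
print(s["position"],s["joint_pos"].round(2))
P=cloud(f); hsv=cv2.cvtColor(im,cv2.COLOR_BGR2HSV)
red=((hsv[...,0]<8)|(hsv[...,0]>172))&(hsv[...,1]>150)&(hsv[...,2]>80)
n,l,st,_=cv2.connectedComponentsWithStats(red.astype(np.uint8)); k=1+st[1:,4].argmax(); q=P[l==k]
print(st[k],q.min(0),q.max(0),np.percentile(q,[2,98],axis=0))
c=cv2.minEnclosingCircle(np.argwhere(l==k)[:,::-1].astype(np.float32)); print(c,onplane(f,*c[0],.12))
```

```text
[ 0.5283921  -0.16631748  0.20412424] [-0.31  0.24 -0.2   1.13  0.    1.4 ]
[ 294  187   56   58 2453] [ 0.50869711 -0.18747895  0.12112826] [ 0.54639318 -0.08380097  0.34774105] [[ 0.51114076 -0.18444333  0.12610619]
 [ 0.54461121 -0.15024452  0.13783625]]
((321.9093017578125, 215.6444549560547), 28.64470672607422) [ 0.52744674 -0.17159499  0.12      ]
```

View pics/w1.png

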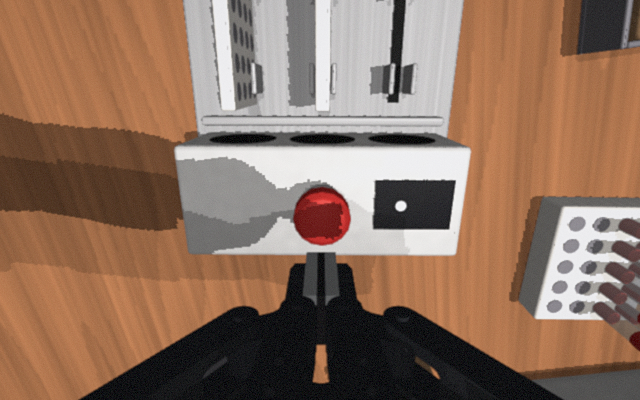

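Wrist view: the mushroom is at (322,216), in line with the closed fingers. The empty slot with the dark strip is at the upper right (398,50), and the two dried plates are to its left. Now I press.

>>> {"op": "servo_tool", "data": {
  "deltas": [0.01,-0.03,-0.5,0,0,0,0,0,-0.5,0,0,0,0,0,-0.3,0,0,0,0,0,-0.04,0,0,0,0,0,-0.04,0,0,0,0,0,-0.04,0,0,0,0,0,-0.02,0,0,0,0,0,0,0,0,0]
}}

```text
t: 3.28
position: [0.5313, -0.1681, 0.1351]
ee_rot: [0.754, 0.657, 0.0, 0.001]
contact_force: [0.7, -0.0, 3.8]
grip_width: 0.0002
grip_force: 2.0
```

>>> {"op": "servo_tool", "data": {
  "deltas": [0,0,-0.03,0,0,0,0,0,-0.03,0,0,0,0,0,-0.03,0,0,0,0,0,0,0,0,0,0,0,0,0,0,0]
}}

```text
t: 3.9
position: [0.531, -0.168, 0.1301]
ee_rot: [0.754, 0.657, 0.0, 0.0]
contact_force: [0.0, 1.0, 5.4]
grip_width: 0.0
grip_force: 3.3
```

>>> {"op": "servo_tool", "data": {
  "deltas": [0,0,-0.03,0,0,0,0,0,-0.01,0,0,0,0,0,0,0,0,0,0,0,0,0,0,0]
}}

```text
t: 4.4
position: [0.5313, -0.1681, 0.1299]
ee_rot: [0.754, 0.657, 0.001, 0.001]
contact_force: [-5.3, 1.5, 19.9]
grip_width: 0.0002
grip_force: 9.8
```

>>> {"op": "servo_tool", "data": {
  "deltas": [0,0,0.6,0,0,0,0,0,1,0,0,0,-0.2,0.7,0.8,0,0,0.0117,-0.2,1,0,0,0,0,-0.2,1,0,0,0,0,-0.2,1,0,0,0,0,-0.2,1,0,0,0,0,-0.3,1,0,0,0,0,-0.3,1,0,0,0,0,-0.3,1,0,0,0,0]
}}

```text
t: 5.65
position: [0.4343, 0.2183, 0.2469]
ee_rot: [0.729, 0.684, -0.001, -0.0]
contact_force: [1.3, 0.4, -0.5]
grip_width: -0.0004
grip_force: 0.0
```

>>> {"op": "servo_tool", "data": {
  "deltas": [0,0.83,-0.3,-0.0009,-0.0133,0,0,0,-0.3,-0.0009,-0.0133,0,0,0,-0.2,-0.0009,-0.0133,0,0,0,0,-0.0008,-0.0134,0,0,0,0,-0.0008,-0.0134,0,0,0,0,0,0,0,0,0,0,0,0,0],
  "jaw": 0.4
}}

```text
t: 6.52
position: [0.4356, 0.2586, 0.2077]
ee_rot: [0.713, 0.669, 0.142, 0.152]
contact_force: [1.0, -0.3, 0.2]
grip_width: 0.0515
grip_force: 0.0
```

Run:
```python
from h import *
s=ctrl.observe(); f=grab("wrist"); cv2.imwrite("pics/w2.png",f["img"]); np.savez("w2.npz",**{k:np.array(x) for k,x in f.items()})
M=R.from_quat(s["ee_rot"]).as_matrix(); print(s["position"].round(4),s["joint_pos"].round(2),M.round(3),s["grip_width"])
P=cloud(f); Z=P[...,2]
m=(abs(P[...,0]-.465)<.04)&(abs(P[...,1]-.2565)<.08)&(Z>.117)&(Z<.14); q=P[m]
print("top",len(q),np.percentile(q,[1,50,99],axis=0).round(4))
# in tool frame
p=(q-s["position"])@M; print("tool",np.percentile(p,[1,50,99],axis=0).round(4),np.polyfit(p[:,0],p[:,1],1))
# stop state from depth
g=grab("top"); P=cloud(g); hsv=cv2.cvtColor(g["img"],cv2.COLOR_BGR2HSV)
r=((hsv[...,0]<8)|(hsv[...,0]>172))&(hsv[...,1]>150)&(abs(P[...,0]-.53)<.03)&(abs(P[...,1]+.168)<.03)
print("stop z",np.percentile(P[r][:,2],[50,98]))
```

```text
[0.4356 0.2586 0.2077] [ 0.73 -0.1  -0.65  0.72 -0.29  2.31] [[ 0.064  0.912  0.406]
 [ 0.998 -0.058 -0.027]
 [-0.001  0.406 -0.914]] 0.05145238443986774
top 2318 [[0.4489 0.2003 0.1181]
 [0.4563 0.2655 0.1234]
 [0.4656 0.3173 0.1259]]
tool [[-0.0571 -0.0208  0.0837]
 [ 0.0082 -0.0156  0.0852]
 [ 0.0603 -0.0108  0.0931]] [-0.00132942 -0.01559366]
stop z [0.12852315 0.13183417]
```

View pics/w2.png

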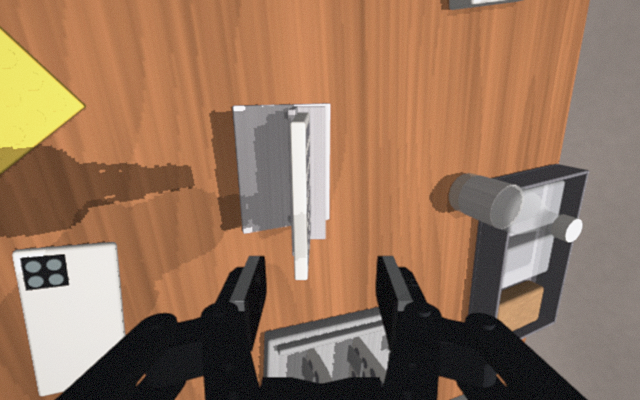

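Wrist view: the white plate is on its easel with its upper edge at (300,195), parallel to and left of the fingers' midline. The yellow sheet is well away at (30,100). The stop reads down (z about 0.130). Next I align and approach.

>>> {"op": "servo_tool", "data": {
  "deltas": [-0.28,0.05,-0.13,0,0,0,0,0,0,0,0,0,0.2,-0.01,-0.44,0,0,0,0.2,-0.01,-0.44,0,0,0,0.2,-0.01,-0.44,0,0,0,0.2,-0.01,-0.45,0,0,0,0.2,-0.02,-0.45,0,0,0,0,0,0,0,0,0,0,0,0,0,0,0]
}}

```text
t: 7.75
position: [0.4717, 0.2583, 0.0908]
ee_rot: [0.713, 0.669, 0.143, 0.152]
contact_force: [-0.1, 0.2, -0.1]
grip_width: 0.051
grip_force: 0.0
```

>>> {"op": "servo_tool", "data": {
  "deltas": [0,0,0,0,0,0,0,0,0,0,0,0,0,0,0,0,0,0,0,0,0,0,0,0,0,0,0,0,0,0,0,0,0,0,0,0],
  "jaw": 1,
  "squeeze": 40
}}

```text
t: 8.5
position: [0.472, 0.2585, 0.0912]
ee_rot: [0.713, 0.669, 0.143, 0.152]
contact_force: [-4.1, 0.8, 5.7]
grip_width: 0.0094
grip_force: 40.5
```

>>> {"op": "servo_tool", "data": {
  "deltas": [-0.08,0.005,0.18,0,0,0,-0.16,0.01,0.37,0,0,0,-0.16,0.01,0.37,0,0,0,-0.16,0.01,0.37,0,0,0,0,0,0.8,0,0,0,0,0,0.8,0,0,0,0,0,0.3,0,0,0,0,0,0,0,0,0]
}}

```text
t: 9.5
position: [0.4438, 0.2602, 0.2504]
ee_rot: [0.713, 0.669, 0.143, 0.152]
contact_force: [0.7, -0.1, -2.0]
grip_width: 0.0094
grip_force: 39.6
```

>>> {"op": "servo_tool", "data": {
  "deltas": [0,0,0,0.0009,0.0133,0,0.4,-0.8,0,0.0009,0.0133,0,0.5,-0.9,0,0.0009,0.0133,0,0.5,-0.9,0,0.0008,0.0134,0,0.5,-0.9,0,0.0008,0.0134,0,0.5,-0.9,0,0,0,-0.0062,0.5,-0.9,0,0,0,-0.0062,0.44,-0.9,0,0,0,0,0,0,0,0,0,0,0,0,0,0,0,0]
}}

```text
t: 10.75
position: [0.6095, -0.0499, 0.2477]
ee_rot: [0.756, 0.655, -0.001, -0.001]
contact_force: [-0.0, 0.4, -1.6]
grip_width: 0.0095
grip_force: 39.5
```

```bash
cat > m3.py <<'E'
from h import *
import sys
s=ctrl.observe(); M=R.from_quat(s["ee_rot"]).as_matrix(); print(s["position"].round(4),M.round(3),s["joint_pos"].round(2))
for n in ("wrist","scene","top"):
    f=grab(n); cv2.imwrite(f"pics/{n}_{sys.argv[1]}.png",f["img"]); P=cloud(f); Z=P[...,2]; im=f["img"]; np.savez(f"{n}_{sys.argv[1]}.npz",**{k:np.array(x) for k,x in f.items()})
    a=np.radians(81.84); ey=np.array([np.cos(a),np.sin(a)]); ex=np.array([ey[1],-ey[0]])
    C=np.array([.611,-.0504]); L=P[...,:2]-C; X=L@ex; Y=L@ey
    for nm,z0,z1 in (("posts",.048,.06),("upper",s["position"][2]+.02,s["position"][2]+.045),("body",s["position"][2]-.045,s["position"][2]-.005)):
        m=(abs(X)<.02)&(abs(Y)<.07)&(Z>z0)&(Z<z1)&(im.min(-1)>(60 if nm=="posts" else 90))
        if m.sum()<10: continue
        q=np.c_[X[m],Y[m],Z[m]]; print(n,nm,m.sum(),np.percentile(q,[2,50,98],axis=0).round(4).tolist(),np.polyfit(q[:,1],q[:,0],1).round(4))
E
python3 m3.py a
```

```text
[ 0.6095 -0.0499  0.2477] [[ 0.142  0.99  -0.004]
 [ 0.99  -0.142  0.001]
 [ 0.    -0.004 -1.   ]] [-0.08  0.33  0.02  1.26  0.    1.63]
wrist posts 136 [[-0.0115, 0.0276, 0.054], [0.007, 0.0421, 0.0556], [0.0091, 0.0498, 0.0572]] [-0.5767  0.0255]
wrist upper 6024 [[-0.0069, -0.0286, 0.2757], [-0.0021, 0.0238, 0.2835], [0.0025, 0.0585, 0.2849]] [-0.0016 -0.0021]
wrist body 240 [[-0.0074, 0.0573, 0.2038], [-0.0027, 0.0585, 0.2262], [0.002, 0.0587, 0.2416]] [ 0.4388 -0.0284]
scene posts 109 [[-0.0096, -0.0482, 0.0484], [0.0078, 0.0271, 0.0535], [0.0124, 0.0474, 0.0572]] [-0.0011  0.0017]
scene upper 385 [[-0.005, -0.0592, 0.2685], [0.0024, 0.0207, 0.2825], [0.005, 0.0578, 0.285]] [-0.0007  0.0013]
scene body 301 [[0.0022, -0.0593, 0.2036], [0.004, 0.0228, 0.2234], [0.0049, 0.0583, 0.2424]] [-0.0048  0.004 ]
top posts 59 [[-0.0118, -0.0477, 0.0504], [0.0055, 0.0272, 0.0547], [0.0093, 0.0492, 0.0575]] [-0.0041 -0.0009]
top upper 121 [[-0.007, 0.0169, 0.2797], [-0.0029, 0.0373, 0.284], [0.0026, 0.0583, 0.2864]] [-0.0012 -0.0027]
top body 31 [[-0.0083, -0.0204, 0.2054], [-0.0073, 0.0371, 0.2239], [-0.006, 0.0588, 0.2412]] [ 0.0003 -0.0073]
```

>>> {"op": "servo_tool", "data": {
  "deltas": [0.02,0,-0.5,0,0,0,0,0,-0.6,0,0,0,0,0,-0.6,0,0,0,0,0,-0.4,0,0,0,0,0,0,0,0,0,0,0,0,0,0,0]
}}

```text
t: 11.65
position: [0.6121, -0.0495, 0.1459]
ee_rot: [0.755, 0.656, 0.0, 0.0]
contact_force: [0.3, 0.0, -0.8]
grip_width: 0.0094
grip_force: 39.5
```

```bash
python3 m3.py b; python3 -c "
import cv2,numpy as np;a=cv2.imread('pics/scene_b.png')[165:310,190:340];b=cv2.imread('pics/wrist_b.png')[:300,200:500];cv2.imwrite('pics/b.png',np.hstack([cv2.resize(a,(400,387)),cv2.resize(b,(387,387))]))"
```

```text
[ 0.6121 -0.0495  0.1459] [[ 0.14   0.99   0.001]
 [ 0.99  -0.14  -0.   ]
 [ 0.     0.001 -1.   ]] [-0.08  0.38 -0.15  1.04 -0.    1.63]
wrist posts 257 [[-0.012, -0.034, 0.05], [-0.0099, 0.0419, 0.0557], [0.0095, 0.05, 0.0573]] [ 0.1121 -0.0088]
wrist upper 6093 [[-0.0047, -0.0277, 0.1737], [0.0002, 0.0242, 0.1817], [0.0049, 0.0593, 0.1832]] [-0.0028  0.0002]
wrist body 238 [[-0.0048, 0.0582, 0.1023], [-0.0002, 0.0593, 0.1248], [0.0045, 0.0595, 0.1399]] [ 0.1365 -0.0082]
scene posts 53 [[-0.0068, -0.045, 0.0483], [0.0103, 0.0341, 0.0529], [0.0125, 0.0492, 0.0568]] [-0.0835  0.0086]
scene upper 270 [[-0.0021, -0.0596, 0.1672], [0.0048, 0.0224, 0.1804], [0.0078, 0.0575, 0.1832]] [-0.0058  0.0041]
scene body 210 [[0.0052, -0.0597, 0.1018], [0.0071, 0.022, 0.1225], [0.008, 0.0582, 0.1402]] [-0.0061  0.0071]
top posts 32 [[-0.012, 0.0271, 0.0492], [0.0054, 0.0383, 0.0552], [0.0096, 0.0493, 0.0578]] [-0.1348  0.0041]
top upper 92 [[-0.0048, 0.017, 0.1715], [-0.0003, 0.0369, 0.1815], [0.0049, 0.0578, 0.1836]] [-0.0049  0.0001]
top body 31 [[-0.0057, 0.0055, 0.101], [-0.0049, 0.0369, 0.1047], [-0.003, 0.0576, 0.1389]] [ 0.0095 -0.0051]
```

View pics/b.png

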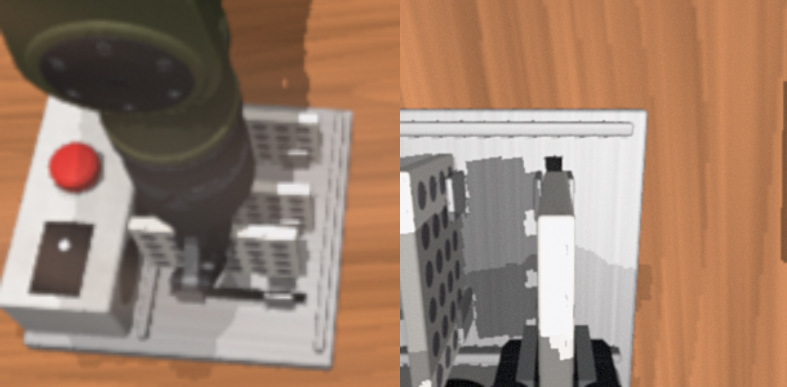

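Crops: the plate sits over the empty slot, nearly in line with the posts at (553,180), about 1.3 mm too far. I correct this and lower in steps.

>>> {"op": "servo_tool", "data": {
  "deltas": [-0.025,0.003,0,0,0,0,0,0,-0.2,0,0,0,0,0,-0.2,0,0,0,0,0,-0.1,0,0,0,0,0,0,0,0,0,0,0,0,0,0,0]
}}

```text
t: 12.55
position: [0.6106, -0.05, 0.1199]
ee_rot: [0.755, 0.655, 0.0, 0.0]
contact_force: [0.1, -0.0, -0.8]
grip_width: 0.0097
grip_force: 39.5
```

```bash
python3 m3.py c
```

```text
[ 0.6106 -0.05    0.1199] [[ 0.141  0.99   0.   ]
 [ 0.99  -0.141 -0.   ]
 [-0.     0.    -1.   ]] [-0.08  0.4  -0.18  0.99 -0.    1.63]
wrist posts 317 [[-0.0117, 0.0274, 0.0495], [0.0069, 0.0427, 0.0557], [0.0097, 0.0501, 0.0571]] [-0.09    0.0038]
wrist upper 6033 [[-0.006, -0.0284, 0.1477], [-0.0011, 0.0239, 0.1557], [0.0035, 0.0586, 0.1571]] [-0.0021 -0.0012]
wrist body 234 [[-0.006, 0.0576, 0.0766], [-0.0016, 0.0586, 0.099], [0.0031, 0.0588, 0.1142]] [-0.498   0.0277]
scene posts 33 [[0.0079, -0.0488, 0.048], [0.0108, 0.036, 0.0537], [0.0123, 0.049, 0.057]] [-0.0038  0.0106]
scene upper 256 [[-0.0038, -0.06, 0.1407], [0.0033, 0.0221, 0.1544], [0.0063, 0.0576, 0.1571]] [-0.0098  0.0025]
scene body 188 [[0.0038, -0.0598, 0.0752], [0.0054, 0.0201, 0.0965], [0.0063, 0.0575, 0.1142]] [-0.0047  0.0054]
top posts 20 [[-0.0125, 0.0281, 0.0489], [-0.011, 0.0389, 0.0546], [-0.0084, 0.0491, 0.0576]] [-0.0395 -0.0093]
top upper 85 [[-0.0061, 0.0172, 0.1506], [-0.0017, 0.0376, 0.1552], [0.0032, 0.0578, 0.1576]] [ 0.011  -0.0021]
top body 20 [[-0.0069, 0.0075, 0.0754], [-0.0063, 0.0262, 0.0812], [-0.0024, 0.0583, 0.106]] [ 0.0365 -0.007 ]
```

>>> {"op": "servo_tool", "data": {
  "deltas": [0,0,-0.12,0,0,0,0,0,-0.12,0,0,0,0,0,-0.12,0,0,0,0,0,-0.12,0,0,0,0,0,0,0,0,0]
}}

```text
t: 13.32
position: [0.6098, -0.0499, 0.095]
ee_rot: [0.755, 0.655, -0.0, -0.0]
contact_force: [-0.0, 0.2, -2.0]
grip_width: 0.0091
grip_force: 39.5
```

>>> {"op": "servo_tool", "data": {
  "deltas": [0.012,0,-0.12,0,0,0,0,0,-0.12,0,0,0,0,0,-0.12,0,0,0,0,0,-0.06,0,0,0,0,0,0,0,0,0]
}}

```text
t: 13.95
position: [0.6108, -0.05, 0.0745]
ee_rot: [0.755, 0.655, -0.0, -0.0]
contact_force: [0.4, 0.3, -1.3]
grip_width: 0.0096
grip_force: 39.5
```

>>> {"op": "servo_tool", "data": {
  "deltas": [0,0,-0.04,0,0,0,0,0,-0.04,0,0,0,0,0,-0.02,0,0,0,0,0,0,0,0,0,0,0,0,0,0,0]
}}

```text
t: 14.58
position: [0.6111, -0.05, 0.0701]
ee_rot: [0.755, 0.655, 0.0, 0.0]
contact_force: [-1.0, 0.2, 2.1]
grip_width: 0.0095
grip_force: 40.0
```

>>> {"op": "servo_tool", "data": {
  "deltas": [0,0,-0.02,0,0,0,0,0,0,0,0,0,0,0,0,0,0,0]
}}

```text
t: 14.95
position: [0.6112, -0.05, 0.07]
ee_rot: [0.755, 0.655, 0.0, 0.0]
contact_force: [-4.0, 0.3, 10.1]
grip_width: 0.0095
grip_force: 41.2
```

On the floor. I release it with the jaw only partly open, to stay clear of the neighbouring plate.

>>> {"op": "servo_tool", "data": {
  "deltas": [0,0,0,0,0,0,0,0,0,0,0,0,0,0,0,0,0,0,0,0,0,0,0,0],
  "jaw": 0.6
}}

```text
t: 15.45
position: [0.6109, -0.05, 0.0686]
ee_rot: [0.755, 0.655, -0.0, -0.0]
contact_force: [-0.8, -0.8, 0.3]
grip_width: 0.0342
grip_force: 0.0
```

>>> {"op": "servo_tool", "data": {
  "deltas": [0,0,0.3,0,0,0,0,0,0.6,0,0,0,0,0,1,0,0,0,0,0,1,0,0,0,0,0,0,0,0,0]
}}

```text
t: 16.08
position: [0.6142, -0.0503, 0.22]
ee_rot: [0.755, 0.655, 0.003, 0.003]
contact_force: [0.8, 0.7, -0.4]
grip_width: 0.0345
grip_force: 0.0
```

Run:
```python
from h import *
s=ctrl.observe(); print(s["position"],s["ee_rot"])
a=np.radians(81.84); ey=np.array([np.cos(a),np.sin(a)]); ex=np.array([ey[1],-ey[0]]); O=np.array([.611,-.0504])-.065*ex-.045*ey
for n in ("wrist","scene","top"):
    f=grab(n); cv2.imwrite(f"pics/{n}_d.png",f["img"]); P=cloud(f); L=P[...,:2]-O; X=L@ex; Y=L@ey; Z=P[...,2]
    for c in (-.065,0,.065):
        m=(abs(X-c)<.02)&(abs(Y-.045)<.075)&(abs(Z-.105)<.006)&(f["img"].min(-1)>90)
        if m.sum()>20:
            q=np.c_[X[m],Y[m],Z[m]]; print(n,c,m.sum(),np.percentile(q,[2,50,98],axis=0).round(4).tolist(),np.polyfit(q[:,1],q[:,0],1).round(4))
```

```text
[ 0.61416845 -0.05025937  0.21995363] [0.75538146 0.65526786 0.00332594 0.00343849]
wrist -0.065 2226 [[-0.0704, -0.0118, 0.0998], [-0.0644, 0.0527, 0.1057], [-0.0606, 0.1034, 0.1071]] [-0.0003 -0.0647]
wrist 0 2010 [[-0.0055, -0.011, 0.1002], [-0.0, 0.0522, 0.1058], [0.0042, 0.1035, 0.1072]] [-0.0017 -0.0001]
wrist 0.065 1790 [[0.0595, -0.0126, 0.1044], [0.0641, 0.0505, 0.1059], [0.0688, 0.1022, 0.1073]] [-0.001   0.0642]
scene -0.065 133 [[-0.0685, 0.0422, 0.0999], [-0.0626, 0.0731, 0.1046], [-0.0584, 0.1029, 0.1071]] [ 0.011  -0.0637]
scene 0 168 [[-0.0036, 0.033, 0.0998], [0.0024, 0.0686, 0.1047], [0.0066, 0.1026, 0.1073]] [-0.0134  0.0031]
scene 0.065 282 [[0.0619, -0.0133, 0.1], [0.0677, 0.0478, 0.1047], [0.0713, 0.1011, 0.1075]] [-0.0155  0.068 ]
top -0.065 205 [[-0.0705, -0.002, 0.1024], [-0.066, 0.0496, 0.1053], [-0.0613, 0.1023, 0.1079]] [-0.0008 -0.066 ]
top 0 188 [[-0.0058, 0.0038, 0.1022], [-0.0013, 0.0532, 0.1049], [0.0039, 0.1025, 0.1077]] [ 0.0011 -0.0013]
top 0.065 168 [[0.0592, 0.0094, 0.1021], [0.0637, 0.0554, 0.1052], [0.0693, 0.1015, 0.1079]] [-0.0011  0.064 ]
```

The plate is seated level with its neighbours (top at 0.105), which have not moved. Now the mushroom.

>>> {"op": "servo_tool", "data": {
  "deltas": [-0.5,-0.8,0,0,0,0,-0.6,-0.8,0,0,0,0,-0.56,-0.75,0,0,0,0,0,0,-0.6,0,0,0,0,0,-0.3,0,0,0,0,0,0,0,0,0,0,0,0,0,0,0],
  "jaw": 0.25
}}

```text
t: 17.1
position: [0.5285, -0.1671, 0.1691]
ee_rot: [0.755, 0.656, -0.0, 0.0]
contact_force: [-0.0, -0.8, 0.9]
grip_width: 0.0639
grip_force: 0.0
```

>>> {"op": "servo_tool", "data": {
  "deltas": [0.01,-0.018,-0.4,0,0,0,0,0,-0.4,0,0,0,0,0,-0.3,0,0,0,0,0,-0.12,0,0,0,0,0,0,0,0,0,0,0,0,0,0,0]
}}

```text
t: 17.85
position: [0.5291, -0.1685, 0.1085]
ee_rot: [0.755, 0.655, 0.0, 0.001]
contact_force: [-0.6, -0.3, -0.0]
grip_width: 0.0638
grip_force: 0.0
```

>>> {"op": "servo_tool", "data": {
  "deltas": [0,0,0,0,0,0,0,0,0,0,0,0,0,0,0,0,0,0,0,0,0,0,0,0],
  "jaw": 1,
  "squeeze": 25
}}

```text
t: 18.35
position: [0.5286, -0.1685, 0.1085]
ee_rot: [0.755, 0.655, 0.0, 0.0]
contact_force: [-2.4, 0.8, 5.6]
grip_width: 0.0385
grip_force: 25.2
```

>>> {"op": "servo_tool", "data": {
  "deltas": [0,0,0.015,0,0,-0.012,0,0,0.015,0,0,-0.012,0,0,0.015,0,0,-0.012,0,0,0.015,0,0,-0.012,0,0,0.015,0,0,-0.012,0,0,0.015,0,0,-0.012,0,0,0.015,0,0,-0.012,0,0,0.015,0,0,-0.012,0,0,0,0,0,0]
}}

```text
t: 19.48
position: [0.5295, -0.169, 0.1145]
ee_rot: [0.916, 0.402, 0.001, 0.001]
contact_force: [0.6, -0.5, 3.2]
grip_width: 0.0388
grip_force: 25.4
```

```bash
python3 -c "
from h import *
s=ctrl.observe();print(s['wrist_torque'],s['contact_force'],s['position'],R.from_quat(s['ee_rot']).as_matrix()[:2,1])"
```

```text
[-0.34352659 -0.23746274  0.04595718] [ 0.55266781 -0.51583534  3.24182136] [ 0.52946083 -0.16895729  0.11451912] [ 0.73573796 -0.67726273]
```

>>> {"op": "servo_tool", "data": {
  "deltas": [0,0,0.005,0,0,-0.006,0,0,0.005,0,0,-0.006,0,0,0,0,0,0]
}}

```text
t: 19.85
position: [0.53, -0.1685, 0.1147]
ee_rot: [0.93, 0.368, 0.001, 0.001]
contact_force: [5.4, -0.1, -0.6]
grip_width: 0.0383
grip_force: 25.4
```

>>> {"op": "servo_tool", "data": {
  "deltas": [0,0,0,0,0,0,0,0,0,0,0,0,0,0,0,0,0,0,0,0,0,0,0,0],
  "jaw": 0.25
}}

```text
t: 20.35
position: [0.5282, -0.1683, 0.1141]
ee_rot: [0.93, 0.367, -0.0, -0.0]
contact_force: [0.5, -0.1, 0.1]
grip_width: 0.0638
grip_force: 0.0
```

>>> {"op": "servo_tool", "data": {
  "deltas": [0,0,0.3,0,0,0,0,0,0.6,0,0,0,0,0,1,0,0,0,0,0,1,0,0,0,-0.5,0,0.5,0,0,0,-0.5,0,0,0,0,0,-0.5,0,0,0,0,0,0,0,0,0,0,0]
}}

```text
t: 21.35
position: [0.4525, -0.1684, 0.2858]
ee_rot: [0.931, 0.366, 0.0, 0.0]
contact_force: [1.1, -0.3, 0.9]
grip_width: 0.0642
grip_force: 0.0
```

```bash
python3 - <<'E'
from h import *
a=np.radians(81.84); ey=np.array([np.cos(a),np.sin(a)]); ex=np.array([ey[1],-ey[0]]); O=np.array([.611,-.0504])-.065*ex-.045*ey
for n in ("scene","top"):
    f=grab(n); cv2.imwrite(f"pics/{n}_e.png",f["img"]); P=cloud(f); L=P[...,:2]-O; X=L@ex; Y=L@ey; Z=P[...,2]; hsv=cv2.cvtColor(f["img"],cv2.COLOR_BGR2HSV)
    r=((hsv[...,0]<8)|(hsv[...,0]>172))&(hsv[...,1]>150)&(abs(P[...,0]-.53)<.03)&(abs(P[...,1]+.168)<.03)
    print(n,"stop z",r.sum(),np.percentile(P[r][:,2],[50,98]) if r.any() else None)
    for c in (-.065,0,.065):
        m=(abs(X-c)<.02)&(abs(Y-.045)<.075)&(abs(Z-.105)<.006)&(f["img"].min(-1)>90)
        if m.sum()>20:
            q=np.c_[X[m],Y[m],Z[m]]; print(n,c,m.sum(),np.percentile(q,[2,50,98],axis=0).round(4).tolist())
E
python3 -c "
import cv2;a=cv2.imread('pics/scene_e.png')[165:315,170:340];cv2.imwrite('pics/e.png',cv2.resize(a,None,fx=3.5,fy=3.5))"
```

```text
scene stop z 226 [0.13498392 0.13754385]
scene -0.065 259 [[-0.0688, -0.013, 0.0995], [-0.0623, 0.044, 0.1045], [-0.0583, 0.101, 0.1071]]
scene 0 279 [[-0.0036, -0.0128, 0.0996], [0.0022, 0.0455, 0.1047], [0.0065, 0.1023, 0.1072]]
scene 0.065 300 [[0.0618, -0.0147, 0.0997], [0.0671, 0.0428, 0.1049], [0.0715, 0.1007, 0.1074]]
top stop z 244 [0.13473298 0.13818397]
top -0.065 225 [[-0.0708, -0.0123, 0.1024], [-0.0663, 0.0452, 0.1049], [-0.0612, 0.1021, 0.1079]]
top 0 218 [[-0.0058, -0.0126, 0.1024], [-0.0012, 0.0442, 0.105], [0.0038, 0.1023, 0.1077]]
top 0.065 206 [[0.0592, -0.0131, 0.1025], [0.0638, 0.0438, 0.1052], [0.0688, 0.1007, 0.1085]]
```

View pics/e.png

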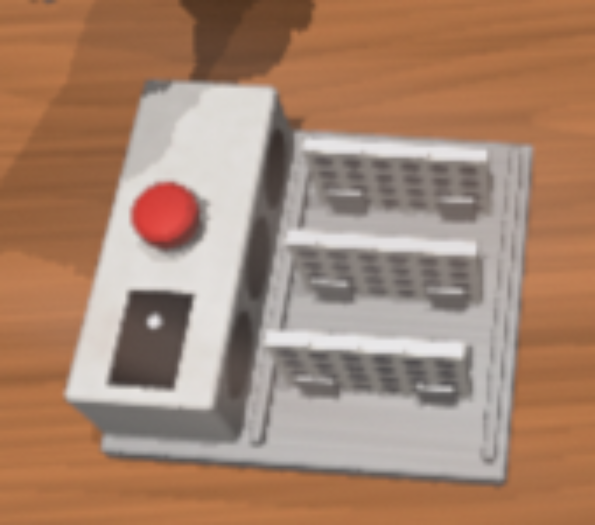

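All three plates stand in their slots, with the washed one at (365,365). The mushroom at (165,215) is back to its starting height.

```bash
python3 -c "
from cell import ctrl
print(ctrl.job_done())"
```

```text
the job is handed in; nothing more can be done
None
```

The job is handed in: I pressed the mushroom, stood the washed plate at the bottom of the empty slot and turned the mushroom back up at about 21 s; the last camera check showed all of this and both drying plates in place, but the hand-in returned no verdict.

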